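Ring up three jars of baby food

TASK

The customer wants three jars of baby food: one already stands in the cardboard tray, so add jars from the counter until exactly three stand upright in it, and leave the last one standing on the counter. Then ring up the sale on the till keyboard, pressing these keys fully down one at a time and letting each come back up: 3, times, item (the jar picture), total. Press no other key, none before the jars are in, and leave the other goods where they are.

Things in the scene. Friction and masses are not known exactly. Their poses are not given: they have to be found in the camera images.
- till: Till keyboard fixed to the counter left or right of the jars: dark case 222 x 215 mm, 14 blank pale keys on a 40 mm grid, laid out as a calculator. Origin on the counter under the middle of the keys; x away from the operator (robot side), y to the operator's left. The keys slope up along x at 0.105 rad: tops 41 (near row) to 53 mm above the counter, 7 mm apart, 13 mm above the case
- key_3_top (a point): centre of the top of the 3 key, 33 mm square: till x -20, y -20 mm, third row from the far side, third column (right of 2, below 6). The point goes down with the key: 5 mm of travel, sprung, 1.3 N to start and 4.8 N fully down; it registers after 3.5 mm
- key_times_top (a point): centre of the top of the times (multiply) key, 33 mm square, a cross on its cap: till x +60, y -60 mm, far right corner. The point goes down with the key: 5 mm of travel, sprung, 1.3 N to start and 4.8 N fully down; it registers after 3.5 mm
- key_item_top (a point): centre of the top of the item key for these jars, 33 mm square, a small jar picture on its cap: till x +20, y -60 mm, just nearer than times. The point goes down with the key: 5 mm of travel, sprung, 1.3 N to start and 4.8 N fully down; it registers after 3.5 mm
- key_total_top (a point): centre of the top of the total key, double length 73 (x) x 33 mm, dark bar on its cap: till x -40, y -60 mm, near right corner. The point goes down with the key: 5 mm of travel, sprung, 1.3 N to start and 4.8 N fully down; it registers after 3.5 mm
- tray: Shallow cardboard tray fixed to the counter, outside 190 (x) x 230 (y) x 34 mm tall, walls and floor 4 mm thick (inner floor 4 mm above the counter). Origin at the centre of its underside; x the short side, y the long side. The first jar and the soap box stand in its near half (x below 0); the far half is empty
- jar_a: baby-food jar, one of four alike: 54 mm dia body, paper label, steel lid 52 mm dia from 67 to 85 mm height, 85 mm tall, about 0.2 kg; origin at the centre of its underside, z up through the lid. Stands in the tray at the start
- jar_b: baby-food jar, one of four alike: 54 mm dia body, paper label, steel lid 52 mm dia from 67 to 85 mm height, 85 mm tall, about 0.2 kg; origin at the centre of its underside, z up through the lid. Stands loose on the counter in the row between till and tray at the start
- jar_c: baby-food jar, one of four alike: 54 mm dia body, paper label, steel lid 52 mm dia from 67 to 85 mm height, 85 mm tall, about 0.2 kg; origin at the centre of its underside, z up through the lid. Stands loose on the counter in the row between till and tray at the start
- jar_d: baby-food jar, one of four alike: 54 mm dia body, paper label, steel lid 52 mm dia from 67 to 85 mm height, 85 mm tall, about 0.2 kg; origin at the centre of its underside, z up through the lid. Stands loose on the counter in the row between till and tray at the start
- key_0 (a joint): travel of the 0 key, m: 0 up, 0.005 fully down, pressed from 0.0025, same spring; double width, till x -60, y +40 mm
- key_1 (a joint): travel of the 1 key, m: 0 up, 0.005 fully down, pressed from 0.0025, same spring; till x -20, y 60 mm
- key_2 (a joint): travel of the 2 key, m: 0 up, 0.005 fully down, pressed from 0.0025, same spring; till x -20, y 20 mm
- key_4 (a joint): travel of the 4 key, m: 0 up, 0.005 fully down, pressed from 0.0025, same spring; till x 20, y 60 mm
- key_5 (a joint): travel of the 5 key, m: 0 up, 0.005 fully down, pressed from 0.0025, same spring; till x 20, y 20 mm, small ridge on its cap
- key_6 (a joint): travel of the 6 key, m: 0 up, 0.005 fully down, pressed from 0.0025, same spring; till x 20, y -20 mm
- key_7 (a joint): travel of the 7 key, m: 0 up, 0.005 fully down, pressed from 0.0025, same spring; till x 60, y 60 mm
- key_8 (a joint): travel of the 8 key, m: 0 up, 0.005 fully down, pressed from 0.0025, same spring; till x 60, y 20 mm
- key_9 (a joint): travel of the 9 key, m: 0 up, 0.005 fully down, pressed from 0.0025, same spring; till x 60, y -20 mm
- key_clear (a joint): travel of the clear key, m: 0 up, 0.005 fully down, pressed from 0.0025, same spring; till x -60, y -20 mm, between 0 and total
- cream_pot: bystander, loose: squat white cream pot with grey lid, 66 dia x 46 tall, standing in the row with the loose jars (mm); origin at the centre of its underside
- soap_box: bystander, loose: paper soap box 55 x 85 x 28, lying in the tray beside the first jar (mm); origin at the centre of its underside
- toy_car: bystander, loose: wooden toy car, 100 x 52 x 52 tall, in front of the row of jars (mm); origin at the centre of its underside

How it is judged:
On the way, in this order (a step that is already met when the one before it is completed fails the run):
1. exactly three jars stand upright in the tray, the fourth on the counter (((horizontal distance between each of jar_b, jar_c, jar_d and tray below 0.108 m and horizontal distance between jar_a and tray above 0.115 m) or (horizontal distance between each of jar_a, jar_c, jar_d and tray below 0.108 m and horizontal distance between jar_b and tray above 0.115 m) or (horizontal distance between each of jar_a, jar_b, jar_d and tray below 0.108 m and horizontal distance between jar_c and tray above 0.115 m) or (horizontal distance between each of jar_a, jar_b, jar_c and tray below 0.108 m and horizontal distance between jar_d and tray above 0.115 m)) and height (world z) of each of jar_a, jar_b, jar_c, jar_d below 0.009 m and angle between each of jar_a, jar_b, jar_c, jar_d's own z axis and vertical below 0.12 rad and linear speed of each of jar_a, jar_b, jar_c, jar_d below 0.03 m/s), for 0.2 s.
2. the 3 key is pressed down (3.5 mm or more of its 5 mm), alone (z of key_3_top in the frame of till below 0.04135 m and z of key_times_top in the frame of till above 0.05073 m and z of key_item_top in the frame of till above 0.04654 m and z of key_total_top in the frame of till above 0.04025 m), for 0.05 s.
3. the times key is pressed down (3.5 mm or more of its 5 mm), alone (z of key_times_top in the frame of till below 0.04974 m and z of key_3_top in the frame of till above 0.04235 m and z of key_item_top in the frame of till above 0.04654 m and z of key_total_top in the frame of till above 0.04025 m), for 0.05 s.
4. the item key is pressed down (3.5 mm or more of its 5 mm), alone (z of key_item_top in the frame of till below 0.04554 m and z of key_3_top in the frame of till above 0.04235 m and z of key_times_top in the frame of till above 0.05073 m and z of key_total_top in the frame of till above 0.04025 m), for 0.05 s.
5. the total key is pressed down (3.5 mm or more of its 5 mm), alone (z of key_total_top in the frame of till below 0.03926 m and z of key_3_top in the frame of till above 0.04235 m and z of key_times_top in the frame of till above 0.05073 m and z of key_item_top in the frame of till above 0.04654 m), for 0.05 s.
At the end, for the whole second after the job is handed in: Exactly three jars stand inside the tray and the fourth on the counter outside it, all upright (within 7 deg), flat on their support and still, and all keys are up again (under 1.2 mm of travel) (all of step 1 and z of key_3_top in the frame of till above 0.04364 m and z of key_times_top in the frame of till above 0.05202 m and z of key_item_top in the frame of till above 0.04783 m and z of key_total_top in the frame of till above 0.04154 m and value of joint each of key_0, key_1, key_2, key_4, key_5, key_6, key_7, key_8, key_9, key_clear below 0.0012 m); the robot touches nothing.
It fails at once if a key other than 3, times, item and total is pressed (2.5 mm or more) (value of joint any of key_0, key_1, key_2, key_4, key_5, key_6, key_7, key_8, key_9, key_clear above 0.0025 m).
It fails at once if two keys are down at once ((z of key_times_top in the frame of till below 0.05073 m and z of key_3_top in the frame of till below 0.04235 m) or (z of key_item_top in the frame of till below 0.04654 m and z of key_3_top in the frame of till below 0.04235 m) or (z of key_item_top in the frame of till below 0.04654 m and z of key_times_top in the frame of till below 0.05073 m) or (z of key_total_top in the frame of till below 0.04025 m and z of key_3_top in the frame of till below 0.04235 m) or (z of key_total_top in the frame of till below 0.04025 m and z of key_times_top in the frame of till below 0.05073 m) or (z of key_total_top in the frame of till below 0.04025 m and z of key_item_top in the frame of till below 0.04654 m)).
It fails at once if a key is pressed while the tray does not hold exactly three jars ((z of key_3_top in the frame of till below 0.04235 m or z of key_times_top in the frame of till below 0.05073 m or z of key_item_top in the frame of till below 0.04654 m or z of key_total_top in the frame of till below 0.04025 m) and not ((horizontal distance between each of jar_b, jar_c, jar_d and tray below 0.108 m and horizontal distance between jar_a and tray above 0.115 m) or (horizontal distance between each of jar_a, jar_c, jar_d and tray below 0.108 m and horizontal distance between jar_b and tray above 0.115 m) or (horizontal distance between each of jar_a, jar_b, jar_d and tray below 0.108 m and horizontal distance between jar_c and tray above 0.115 m) or (horizontal distance between each of jar_a, jar_b, jar_c and tray below 0.108 m and horizontal distance between jar_d and tray above 0.115 m))).
It fails at once if a bystander is moved more than 30 mm or tipped more than 0.3 rad (distance of any of cream_pot, soap_box, toy_car from where it was at the start of the episode above 0.03 m or angle between any of cream_pot, soap_box, toy_car's own z axis and vertical above 0.3 rad).
It also fails if it takes over 72 s, if anything falls off the work surface, if the arm or the gripper's body presses on something with over 40 N, if the wrist force passes 120 N, or if a joint passes its speed limit or range.

ROBOT

A 6-joint arm with a two-finger parallel gripper is mounted at the origin on the work surface. World frame = base frame: x ahead of the robot, y to its left, z up, the work surface at z = 0. Lengths are in m, angles in rad, forces in N, time in s.
With the tool pointing down it reaches from about 0.35 to 0.85 m from the base axis. Payload 8.1 kg.
Tool frame: the origin (TCP) lies at the very end of the fingers, on their centre line; the grasp point (between the pads) lies 19 mm behind it; z points along the fingers, y is the line along which they close (so a half turn about z gives the same grasp; the last joint's range is limited). The gripper opens to 85 mm and grips with 20 to 120 N. Pads are 22 mm wide; open, the fingers measure 114 mm over their backs; the gripper's body (76 mm by 85 mm) begins 54 mm behind the grasp point. The pads swing forward as they close: fully open they stand 13 mm farther back than shut.
Start: joints at [-1.254, 0.13, 1.488, -0, 1.523, -0.085], TCP at [0.235, -0.552, 0.231] pointing down, gripper open.
Joint ranges: [-2.96, 2.96], [-0.89, 2.26], [0.02, 2.5], [-1.34, 4.48], [0, 2.73], [-2.66, 2.66]. Speed limits (rad/s): [2.39, 2.39, 2.79, 3.14, 3.14, 3.14].

INTERFACE

Orientations are given as a rotation vector (axis times angle).
In Python, from cell import robot, cams, ticket, get_obs gives the robot as it stands (robot), with the cameras (cams), the readings as plain functions and the job (ticket).
- The arm moves only by the shell command python3 jog.py 'ROWS' [OPENING] [FORCE]. ROWS is a JSON list of rows, 1 to 8 of them, each of 6 numbers: dx, dy, dz in m, then a rotation vector rx, ry, rz in rad; each row shifts and turns the commanded pose from where the row before left it, along the tool's axes as they then stand; what a row does not reach is not made up. A row lasts 1/10 s, in which the tool goes at most 0.05 m and 0.15 rad, less where a joint would pass 70% of its speed; a pose out of reach is approached as far as the arm can. OPENING is the opening from 0.0 (shut) to 1.0 (fully open), set as the command begins (- or left out keeps the last). The fingers move at their own pace and stop on an object; FORCE is the grip in N (left out, the last holds). Time passes only in rows, so rows that do not move let the fingers close. It prints the time, the measured TCP pose, the force, the opening and the grip force at its end.
- get_obs(): the state, without advancing time (a new reading comes with each control period).
- cams.capture(name): name is "side" or "top"; returns the picture (400x640x3 uint8, red, green, blue); there is no depth.
- cams.camera_info(name): a dict with "K" (3x3 intrinsics, pixels), "world_to_cam" (4x4, takes a point from world to camera coordinates). Camera axes: x right, y down, z forward; pixel columns grow to the right and rows downward; lengths in m; the calibration is good to about 2 mm. A picture is of the moment at which its call begins. camera_info takes no time and is no camera call.
- ticket.job_done(): hands the job in; it is judged then, once.
The state is a dict: "t": time; "joint_pos": joint angles; "joint_vel": joint speeds; "joint_torque": joint torques, N m; "tool_pos": TCP position; "orientation": TCP orientation; "contact_force": force on the tool from outside, world axes, zero at the start; "ft_torque": the same for the moment, N m; "finger_gap": opening from 0.0 (shut) to 1.0 (fully open); "finger_force": force on a finger pad.
Only numpy, scipy, OpenCV 4.12 (cv2) and the standard library are available. Lean on these libraries where they do the work, as an engineer would, in place of code of your own. Each camera call takes 0.05 s, during which the arm holds its last target. There are 200 camera calls.

## Working session

There is one attempt and no reset: what is moved stays moved. The work goes in short steps, Python scripts to look and compute and a shell command to move; the robot and the scene stay as the last step left them, time stands still between calls to the robot, and variables do not carry over. Pictures are saved under pics/ and viewed, at most 10 in all, crops included, and the job is handed in when it is done.

```bash
ls; mkdir -p pics
python3 - <<'E'
from cell import robot, cams, ticket, get_obs
import cv2,numpy as np
for n in("top","side"):
    cv2.imwrite(f"pics/{n}0.png",cams.capture(n)[:,:,::-1])
    print(n,cams.camera_info(n))
o=get_obs();print(o["t"],o["tool_pos"],o["orientation"],o["finger_gap"])
E
```

```text
cell.py
jog.py
pics
top {'K': array([[447.81656655,   0.        , 314.69463398],
       [  0.        , 447.81656655, 203.13819189],
       [  0.        ,   0.        ,   1.        ]]), 'world_to_cam': array([[ 0.00945826, -0.99988103,  0.01218509, -0.00621741],
       [-0.98016496, -0.01168272, -0.19783875,  0.53990235],
       [ 0.19795757, -0.01007219, -0.98015884,  1.09210566],
       [ 0.        ,  0.        ,  0.        ,  1.        ]])}
side {'K': array([[443.69839327,   0.        , 329.28595825],
       [  0.        , 443.69839327, 205.10459616],
       [  0.        ,   0.        ,   1.        ]]), 'world_to_cam': array([[-0.84586219, -0.53295754,  0.0217581 ,  0.43489703],
       [-0.32986166,  0.49059963, -0.80653784,  0.22058927],
       [ 0.41917591, -0.68939702, -0.59078194,  0.83030367],
       [ 0.        ,  0.        ,  0.        ,  1.        ]])}
0.1 [ 0.23450104 -0.55172365  0.23033446] [-3.07676156e+00 -6.26554301e-01  3.23027578e-04] 1.001515350828049
```

View pics/top0.png

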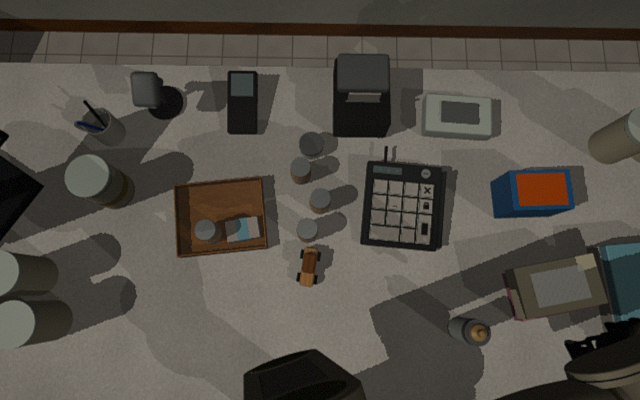

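View pics/side0.png

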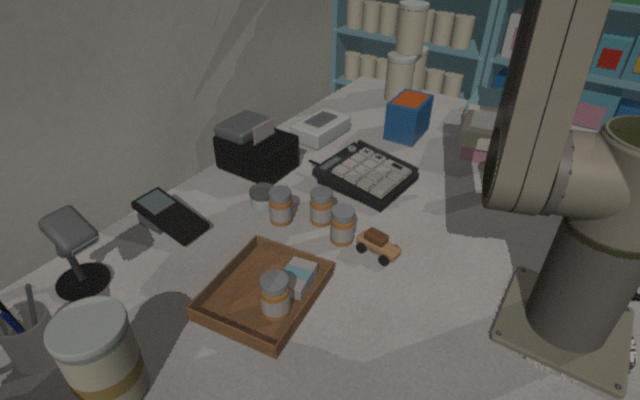

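Top view: the tray is centred near (222,216) and the till near (403,205). The loose jars are at (301,170), (320,200) and (307,229), the cream pot at (312,144) and the car at (309,268). I'll enlarge this region to measure it.

Run:
```python
import cv2,numpy as np
t=cv2.imread("pics/top0.png")
c=cv2.resize(t[130:290,170:350],None,fx=4,fy=3.75*4/3.75,interpolation=cv2.INTER_CUBIC)[:600]
c=cv2.resize(t[130:280,170:370],None,fx=4,fy=4,interpolation=cv2.INTER_CUBIC)
c=cv2.convertScaleAbs(c,alpha=1.7)
cv2.imwrite("pics/c1.png",c)
d=cv2.resize(t[150:260,350:455],None,fx=5,fy=5,interpolation=cv2.INTER_CUBIC)
cv2.imwrite("pics/c2.png",cv2.convertScaleAbs(d,alpha=1.7))
```

```text
(no output)
```

View pics/c1.png

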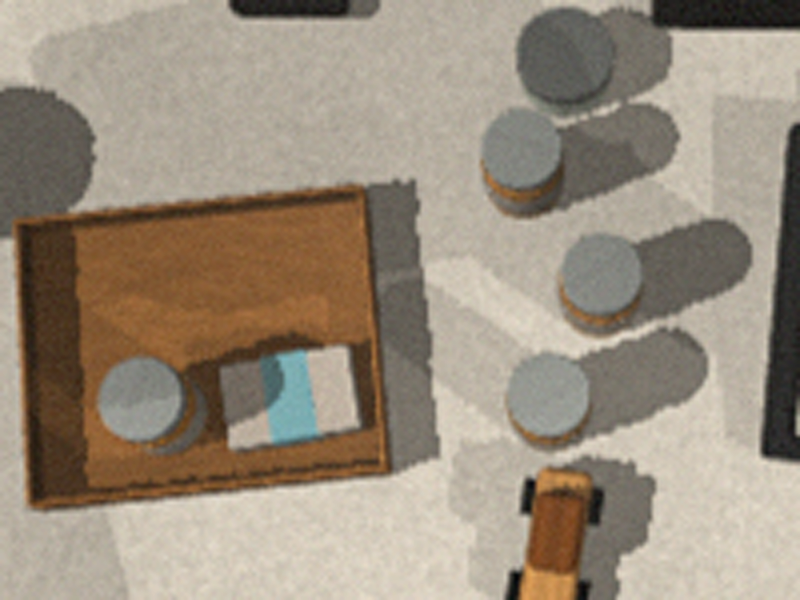

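View pics/c2.png

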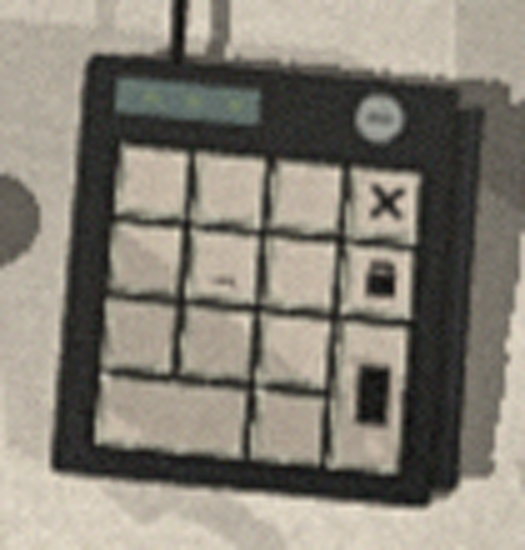

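The crop shows the lid centres (crop pixels): tray jar (140,398), loose jars (522,149), (600,275) and (548,395), pot (565,55). Rim corners of the tray are (17,220), (365,186), (388,470) and (32,508). Till crop: times is at (386,204), item (379,279), total (367,396) and 3 (296,348).

```bash
cat > h.py <<'E'
from cell import robot, cams, ticket, get_obs
import numpy as np
from scipy.optimize import least_squares
from scipy.spatial.transform import Rotation as R
def proj(n,P):
    c=cams.camera_info(n);T=np.array(c["world_to_cam"]);q=np.atleast_2d(P)@T[:3,:3].T+T[:3,3];q=q@np.array(c["K"]).T
    return q[:,:2]/q[:,2:]
def back(n,uv,z):
    c=cams.camera_info(n);T=np.array(c["world_to_cam"]);d=T[:3,:3].T@np.linalg.inv(c["K"])@[*uv,1];o=-T[:3,:3].T@T[:3,3]
    return o+d*(z-o[2])/d[2]
def fit(n,L,uv):
    L=np.array(L);uv=np.array(uv)
    def f(p):
        P=L.copy();P[:,:2]=L[:,:2]@np.array([[np.cos(p[2]),np.sin(p[2])],[-np.sin(p[2]),np.cos(p[2])]])+p[:2];return (proj(n,P)-uv).ravel()
    s=least_squares(f,[.5,0,0]);return s.x,np.abs(s.fun).max()
c1=lambda a,b:(170+(a+.5)/4-.5,130+(b+.5)/4-.5)
c2=lambda a,b:(350+(a+.5)/5-.5,150+(b+.5)/5-.5)
E
python3 - <<'E'
from h import *
np.set_printoptions(precision=4,suppress=True)
for k,p,z in[("A",(140,398),.089),("far",(522,149),.085),("mid",(600,275),.085),("near",(548,395),.085),("pot",(565,55),.046),("carfront",(565,470),.035)]:
    print(k,back("top",c1(*p),z))
print("tray",fit("top",[[.095,.115,.034],[.095,-.115,.034],[-.095,-.115,.034],[-.095,.115,.034]],[c1(17,220),c1(365,186),c1(388,470),c1(32,508)]))
tp,e=fit("top",[[.06,-.06,.0532],[.02,-.06,.0490],[-.04,-.06,.0427],[-.02,-.02,.0448],[.0765,.0765,.055],[.0765,-.0765,.055],[-.0765,.0765,.039],[-.0765,-.0765,.039]],
 [c2(386,204),c2(379,279),c2(367,396),c2(296,348),c2(118,143),c2(423,172),c2(95,448),c2(402,475)])
print("till",tp,e)
c,s=np.cos(tp[2]),np.sin(tp[2])
for k,x,y in[("3",-.02,-.02),("x",.06,-.06),("item",.02,-.06),("tot",-.04,-.06)]:print(k,tp[0]+c*x-s*y,tp[1]+s*x+c*y)
# side residual check
for n,z in(("pot",.0),):pass
o=get_obs();print(R.from_rotvec(o["orientation"]).as_matrix(),o["t"])
E
cat > go.py <<'E'
import sys
from h import *
o=get_obs();M=R.from_rotvec(o["orientation"]).as_matrix()
d=M.T@(np.array([float(v) for v in sys.argv[1:4]])-o["tool_pos"]);n=int(np.ceil(np.linalg.norm(d)/.049))
print("tool delta",d.round(4),"rows",n,"each",(d/n).round(4),"yaw",round(np.arctan2(M[1,0],M[0,0]),4),"zax",M[:,2].round(4),"t",o["t"])
E
Z='0,0,0'
python3 jog.py '[[0,0,0,0,0,0.1435],[0,0,0,0,0,0.1435],[0.023,-0.0415,0.0054,0,0,0],[0.023,-0.0415,0.0054,0,0,0],[0.023,-0.0415,0.0054,0,0,0],[0.023,-0.0415,0.0054,0,0,0],[0.023,-0.0415,0.0054,0,0,0]]' 1.0 40
python3 go.py .4701 .0191 .14
```

```text
t: 0.8
tool_pos: [0.3253, -0.331, 0.2036]
orientation: [-3.136, -0.179, 0.0]
contact_force: [1.2, -0.4, 0.6]
finger_gap: 0.996
finger_force: 0.0
tool delta [ 0.1838 -0.3312  0.0637] rows 8 each [ 0.023  -0.0414  0.008 ] yaw 0.1143 zax [-2.e-04  5.e-04 -1.e+00] t 0.8
```

```bash
python3 jog.py '[[0.023,-0.0414,0.008,0,0,0],[0.023,-0.0414,0.008,0,0,0],[0.023,-0.0414,0.008,0,0,0],[0.023,-0.0414,0.008,0,0,0],[0.023,-0.0414,0.008,0,0,0],[0.023,-0.0414,0.008,0,0,0],[0.023,-0.0414,0.008,0,0,0],[0.023,-0.0414,0.008,0,0,0]]'
python3 jog.py '[[0,0,0,0,0,0]]'
python3 go.py .4701 .0191 .032
python3 - <<'E'
from h import *
import cv2
a=cv2.convertScaleAbs(cams.capture("side")[120:330,180:420,::-1],alpha=1.6)
cv2.imwrite("pics/s1.png",cv2.resize(a,None,fx=2.5,fy=2.5))
E
```

```text
t: 1.6
tool_pos: [0.4701, 0.0192, 0.1398]
orientation: [3.136, 0.18, 0.0]
contact_force: [1.2, -0.5, -0.0]
finger_gap: 1.001
finger_force: 0.0
t: 1.7
tool_pos: [0.47, 0.0223, 0.1387]
orientation: [-3.134, -0.189, 0.003]
contact_force: [-1.1, -0.3, -0.1]
finger_gap: 0.997
finger_force: 0.0
tool delta [-1.000e-04  3.400e-03  1.067e-01] rows 3 each [-0.      0.0011  0.0356] yaw 0.1204 zax [-0.002  0.002 -1.   ] t 1.7
```

View pics/s1.png

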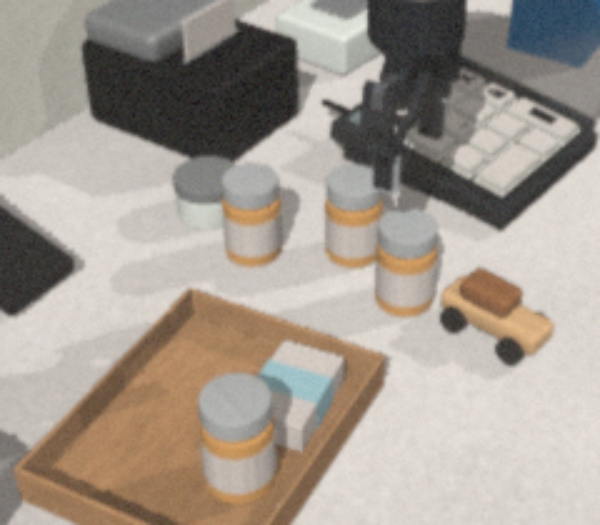

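The side view shows the gripper above the near jar, whose lid is at crop pixel (407,226), or (342.8,210.4) in the full picture. The other goods haven't moved. I'll cross-check the top-view fixes with this picture.

```bash
python3 - <<'E'
from h import *
s=lambda a,b:(180+(a+.5)/2.5-.5,120+(b+.5)/2.5-.5)
for n,p,z in(("near",(407,226),.085),("far",(251,180),.085),("mid",(354,184),.085),("A",(235,395),.089)):print(n,back("side",s(*p),z).round(4))
print(fit("side",[[.095,.115,.034],[.095,-.115,.034],[-.095,-.115,.034]],[s(20,467),s(193,291),s(385,357)]))
E
python3 go.py .4701 .0191 .032
```

```text
near [0.4664 0.0257 0.085 ]
far [0.6202 0.045  0.085 ]
mid [ 0.5391 -0.0021  0.085 ]
A [0.4628 0.2699 0.089 ]
(array([0.50235836, 0.24910776, 0.11404258]), np.float64(2.1666619046902724))
tool delta [0.0007 0.0009 0.1072] rows 3 each [0.0002 0.0003 0.0357] yaw 0.1199 zax [-2.2e-03  4.0e-04 -1.0e+00] t 1.75
```

```bash
python3 jog.py '[[0,-0.002,0.027,0,0,0],[0,0,0.027,0,0,0],[0,0,0.027,0,0,0],[0,0,0.026,0,0,0]]' 1.0 40
python3 jog.py '[[0,0,0,0,0,0],[0,0,0,0,0,0],[0,0,0,0,0,0],[0,0,0,0,0,0],[0,0,0,0,0,0]]' 0.0 40
python3 go.py .5473 .2989 .10
```

```text
t: 2.15
tool_pos: [0.4693, 0.0179, 0.0324]
orientation: [3.136, 0.178, -0.0]
contact_force: [-0.0, -0.3, -0.3]
finger_gap: 0.997
finger_force: 0.0
t: 2.65
tool_pos: [0.4708, 0.0189, 0.0346]
orientation: [3.136, 0.18, 0.004]
contact_force: [-0.5, -1.1, 0.9]
finger_gap: 0.618
finger_force: 42.6
tool delta [ 0.1082 -0.2694 -0.0653] rows 7 each [ 0.0155 -0.0385 -0.0093] yaw 0.1147 zax [ 2.4e-03 -3.0e-04 -1.0e+00] t 2.65
```

```bash
python3 jog.py '[[0,0,-0.02,0,0,0],[0,0,-0.025,0,0,0],[0,0,-0.02,0,0,0],[0.01,-0.025,0,0,0,0],[0.013,-0.033,0,0,0,0],[0.013,-0.033,0,0,0,0],[0.013,-0.033,0,0,0,0],[0.013,-0.033,0,0,0,0]]'
python3 jog.py '[[0.013,-0.033,0,0,0,0],[0.013,-0.033,0,0,0,0],[0.013,-0.033,0,0,0,0],[0.006,-0.014,0,0,0,0],[0,0,0,0,0,0]]'
python3 go.py .5473 .2989 .042
```

```text
t: 3.45
tool_pos: [0.5137, 0.1837, 0.0987]
orientation: [-3.136, -0.18, -0.001]
contact_force: [0.4, -1.5, -2.9]
finger_gap: 0.619
finger_force: 43.1
t: 3.95
tool_pos: [0.5453, 0.302, 0.0985]
orientation: [-3.136, -0.184, -0.001]
contact_force: [0.1, -0.7, -0.9]
finger_gap: 0.621
finger_force: 43.0
tool delta [0.0016 0.0033 0.0565] rows 2 each [0.0008 0.0017 0.0283] yaw 0.1174 zax [ 5.e-04  7.e-04 -1.e+00] t 3.95
```

```bash
python3 jog.py '[[0,0.001,0.025,0,0,0],[0,0,0.022,0,0,0],[0,0,0.01,0,0,0],[0,0,0.004,0,0,0],[0,0,0,0,0,0]]'
python3 jog.py '[[0,0,0,0,0,0],[0,0,0,0,0,0],[0,0,0,0,0,0],[0,0,0,0,0,0]]' 0.95
python3 jog.py '[[0,0,-0.015,0,0,0],[0,0,-0.03,0,0,0],[0,0,-0.045,0,0,0],[0,0,-0.02,0,0,0]]'
python3 go.py .625 .040 .145
```

```text
t: 4.45
tool_pos: [0.5454, 0.298, 0.0383]
orientation: [3.136, 0.179, 0.0]
contact_force: [-0.2, 0.2, -2.3]
finger_gap: 0.62
finger_force: 43.9
t: 4.85
tool_pos: [0.5455, 0.2987, 0.0375]
orientation: [-3.136, -0.18, -0.001]
contact_force: [-0.5, -0.4, -0.8]
finger_gap: 0.953
finger_force: 0.0
t: 5.25
tool_pos: [0.5473, 0.2996, 0.1534]
orientation: [-3.134, -0.18, -0.01]
contact_force: [0.5, 0.2, 1.5]
finger_gap: 0.948
finger_force: 0.0
tool delta [0.0474 0.2669 0.0081] rows 6 each [0.0079 0.0445 0.0014] yaw 0.1149 zax [ 0.006   0.0027 -1.    ] t 5.25
```

```bash
python3 jog.py '[[0.008,0.0445,0.001,0,0,0],[0.008,0.0445,0.001,0,0,0],[0.008,0.0445,0.001,0,0,0],[0.008,0.0445,0.001,0,0,0],[0.008,0.0445,0.001,0,0,0],[0.008,0.0445,0.001,0,0,0],[0,0,0,0,0,0]]' 1.0
python3 - <<'E'
from h import *
import cv2
a=cv2.convertScaleAbs(cams.capture("side")[120:330,180:420,::-1],alpha=1.6)
cv2.imwrite("pics/s2.png",cv2.resize(a,None,fx=2.5,fy=2.5))
E
python3 go.py .625 .039 .033
```

```text
t: 5.95
tool_pos: [0.6249, 0.0332, 0.1426]
orientation: [3.135, 0.172, 0.003]
contact_force: [-0.8, 0.2, -0.3]
finger_gap: 0.999
finger_force: 0.0
tool delta [ 0.0009 -0.003   0.1095] rows 3 each [ 0.0003 -0.001   0.0365] yaw 0.1106 zax [ 1.2e-03 -4.0e-04 -1.0e+00] t 6.0
```

View pics/s2.png

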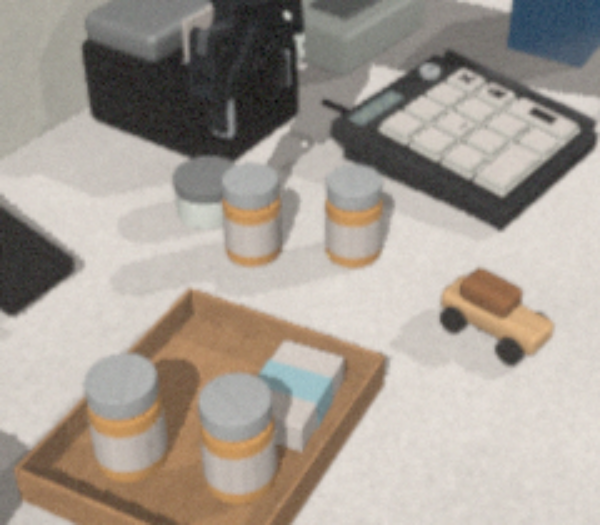

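The first jar stands upright in the tray's far half (lid at crop pixel (121,372)) and the gripper is over the far jar, so I'll pick that one next.

```bash
python3 jog.py '[[0,-0.003,0.028,0,0,0],[0,0,0.028,0,0,0],[0,0,0.028,0,0,0],[0,0,0.026,0,0,0]]' 1.0 40
python3 jog.py '[[0,0,0,0,0,0],[0,0,0,0,0,0],[0,0,0,0,0,0],[0,0,0,0,0,0],[0,0,0,0,0,0]]' 0.0 40
python3 jog.py '[[0,0,-0.02,0,0,0],[0,0,-0.025,0,0,0],[0,0,-0.02,0,0,0],[0,0,0,0,0,0]]'
python3 go.py .5589 .1995 .10
python3 - <<'E'
from h import *
s=lambda a,b:(180+(a+.5)/2.5-.5,120+(b+.5)/2.5-.5)
print(back("side",s(121,368),.089))
E
```

```text
t: 6.4
tool_pos: [0.623, 0.0434, 0.031]
orientation: [-3.136, -0.182, -0.0]
contact_force: [0.4, 0.8, 0.7]
finger_gap: 0.999
finger_force: 0.0
t: 6.9
tool_pos: [0.6245, 0.0422, 0.0332]
orientation: [-3.136, -0.18, -0.005]
contact_force: [0.5, 0.5, 3.1]
finger_gap: 0.618
finger_force: 42.7
t: 7.3
tool_pos: [0.6259, 0.0418, 0.1006]
orientation: [3.136, 0.18, 0.011]
contact_force: [0.2, -0.0, -0.9]
finger_gap: 0.615
finger_force: 42.6
tool delta [-0.0485 -0.1643  0.0002] rows 4 each [-0.0121 -0.0411  0.    ] yaw 0.1147 zax [ 0.0069 -0.     -1.    ] t 7.3
[0.54830659 0.29386328 0.089     ]
```

```bash
python3 jog.py '[[-0.009,-0.029,0,0,0,0],[-0.01,-0.034,0,0,0,0],[-0.01,-0.034,0,0,0,0],[-0.01,-0.034,0,0,0,0],[-0.0095,-0.033,0,0,0,0],[0,0,0,0,0,0],[0,0,0,0,0,0]]'
python3 go.py .5589 .1995 .0375
```

```text
t: 8.0
tool_pos: [0.5553, 0.1997, 0.0952]
orientation: [3.136, 0.183, -0.002]
contact_force: [0.2, -1.0, -1.8]
finger_gap: 0.623
finger_force: 42.8
tool delta [0.0036 0.0006 0.0577] rows 2 each [0.0018 0.0003 0.0288] yaw 0.1167 zax [-1.2e-03 -6.0e-04 -1.0e+00] t 8.0
```

```bash
python3 jog.py '[[0.002,0,0.025,0,0,0],[0,0,0.02,0,0,0],[0,0,0.01,0,0,0],[0,0,0.004,0,0,0],[0,0,0,0,0,0]]'
python3 jog.py '[[0,0,0,0,0,0],[0,0,0,0,0,0],[0,0,0,0,0,0],[0,0,0,0,0,0]]' 0.9
python3 jog.py '[[0,0,-0.015,0,0,0],[0,0,-0.03,0,0,0],[0,0,-0.045,0,0,0],[0,0,-0.02,0,0,0]]'
python3 go.py .5013 -.2423 .145
```

```text
t: 8.5
tool_pos: [0.5586, 0.1985, 0.0377]
orientation: [3.136, 0.179, -0.0]
contact_force: [0.6, 0.4, -3.1]
finger_gap: 0.622
finger_force: 43.1
t: 8.9
tool_pos: [0.5584, 0.1995, 0.0375]
orientation: [-3.136, -0.18, -0.001]
contact_force: [0.4, 0.9, -0.9]
finger_gap: 0.895
finger_force: 0.0
t: 9.3
tool_pos: [0.5603, 0.2001, 0.1533]
orientation: [-3.135, -0.18, -0.01]
contact_force: [0.8, 1.3, -0.1]
finger_gap: 0.899
finger_force: 0.0
tool delta [-0.1094  0.4327  0.0072] rows 10 each [-0.0109  0.0433  0.0007] yaw 0.1149 zax [ 0.0063  0.0016 -1.    ] t 9.3
```

```bash
python3 jog.py '[[-0.011,0.0433,0,0,0,0],[-0.011,0.0433,0,0,0,0],[-0.011,0.0433,0,0,0,0],[-0.011,0.0433,0,0,0,0],[-0.011,0.0433,0,0,0,0],[-0.011,0.0433,0,0,0,0],[-0.011,0.0433,0,0,0,0]]' 0.0
python3 jog.py '[[-0.011,0.0433,0,0,0,0],[-0.011,0.0433,0,0,0,0],[-0.011,0.0433,0.007,0,0,0],[0,0,0,0,0,0.1],[0,0,0,0,0,0.098],[0,0,0,0,0,0],[0,0,0,0,0,0]]'
python3 - <<'E'
from h import *
import cv2
a=cv2.convertScaleAbs(cams.capture("top")[130:280,170:370,::-1],alpha=1.7)
b=cv2.convertScaleAbs(cams.capture("side")[120:270,220:420,::-1],alpha=1.6)
cv2.imwrite("pics/p3.png",np.hstack([cv2.resize(a,(400,300)),cv2.resize(b,(400,300))]))
cv2.imwrite("pics/p3a.png",cv2.resize(a,None,fx=4,fy=4,interpolation=cv2.INTER_CUBIC))
E
python3 go.py .5013 -.2423 .055
```

```text
t: 10.0
tool_pos: [0.5163, -0.1122, 0.1488]
orientation: [3.136, 0.181, 0.003]
contact_force: [0.3, 0.0, -0.4]
finger_gap: -0.0
finger_force: 0.0
t: 10.7
tool_pos: [0.4988, -0.2433, 0.1412]
orientation: [3.139, -0.126, 0.001]
contact_force: [0.0, -0.1, 0.0]
finger_gap: 0.007
finger_force: 0.0
tool delta [ 0.0024 -0.0009  0.0859] rows 2 each [ 0.0012 -0.0005  0.0429] yaw -0.0803 zax [ 5.e-04 -3.e-04 -1.e+00] t 10.8
```

View pics/p3a.png

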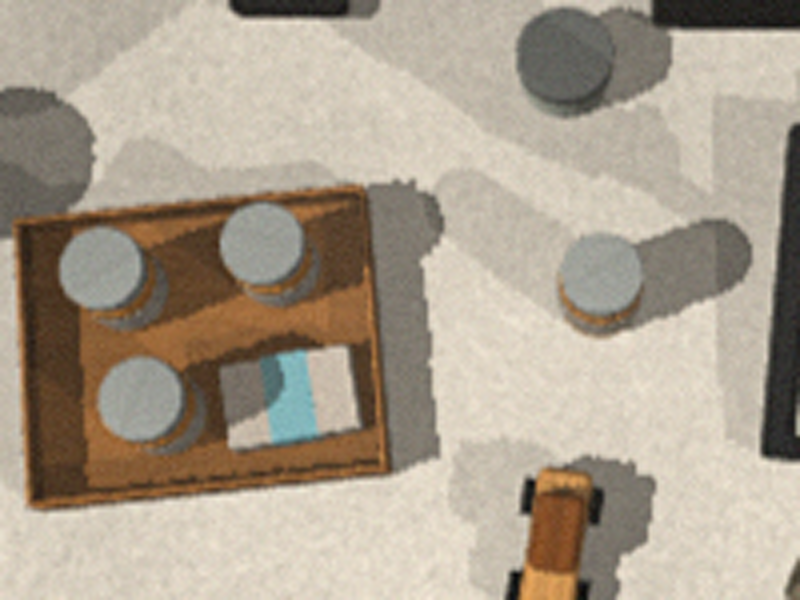

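View pics/p3.png

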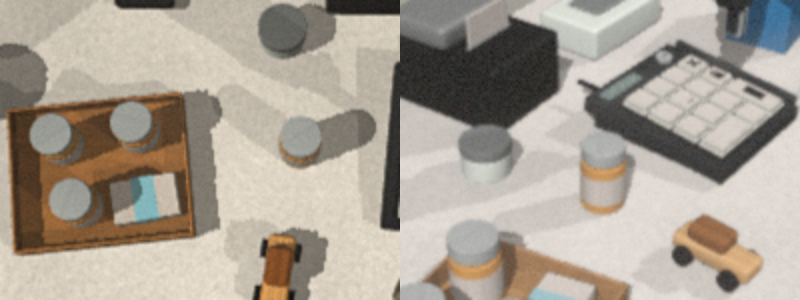

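Three jars stand in the tray (crop lids at (101,268), (262,244) and (140,398)). The fourth, the pot, soap and car haven't moved. Next I'll check the camera bias against the two placed jars, and the till fix against the side view (times at (693,62), item (717,75), total (755,92)).

```bash
python3 - <<'E'
from h import *
print(back("top",c1(101,268),.089).round(4),"exp .547 .2995"); print(back("top",c1(262,244),.089).round(4),"exp .559 .2")
s=lambda a,b:(220+(a-400+.5)/2-.5,120+(b+.5)/2-.5)
for k,p,z in(("x",(693,62),.0532),("item",(717,75),.049),("tot",(755,92),.0427)):print(k,back("side",s(*p),z).round(4))
E
python3 jog.py '[[0.002,0,0.03,0,0,0],[0,0,0.03,0,0,0],[0,0,0.02,0,0,0],[0,0,0,0,0,0],[0,0,0,0,0,0]]'
python3 go.py .5013 -.2423 .041
```

```text
[0.5458 0.297  0.089 ] exp .547 .2995
[0.5623 0.1982 0.089 ] exp .559 .2
x [ 0.5735 -0.2852  0.0532]
item [ 0.5323 -0.2787  0.049 ]
tot [ 0.4735 -0.277   0.0427]
t: 11.3
tool_pos: [0.5006, -0.2431, 0.0607]
orientation: [-3.139, 0.128, 0.001]
contact_force: [0.2, -0.1, -0.1]
finger_gap: -0.002
finger_force: 0.0
tool delta [ 0.0007 -0.0008  0.0197] rows 1 each [ 0.0007 -0.0008  0.0197] yaw -0.0818 zax [-4.e-04  3.e-04 -1.e+00] t 11.3
```

```bash
python3 jog.py '[[-0.001,-0.002,0.01,0,0,0],[0,0,0.004,0,0,0],[0,0,0,0,0,0]]'
python3 jog.py '[[0,0,0.002,0,0,0],[0,0,0,0,0,0]]'
python3 jog.py '[[0,0,0.002,0,0,0],[0,0,0,0,0,0]]'
```

```text
t: 11.6
tool_pos: [0.4995, -0.2411, 0.0461]
orientation: [-3.139, 0.13, 0.0]
contact_force: [0.5, 0.6, 0.3]
finger_gap: 0.0
finger_force: 0.0
t: 11.8
tool_pos: [0.5, -0.2415, 0.0447]
orientation: [3.139, -0.131, 0.001]
contact_force: [0.3, 0.4, 0.9]
finger_gap: -0.0
finger_force: 0.8
t: 12.0
tool_pos: [0.5002, -0.2415, 0.0427]
orientation: [3.138, -0.131, 0.002]
contact_force: [0.0, 0.8, 3.2]
finger_gap: -0.0
finger_force: 1.5
```

```bash
python3 jog.py '[[0,0,0.0015,0,0,0],[0,0,0,0,0,0]]'
python3 jog.py '[[0,0,0.001,0,0,0],[0,0,0,0,0,0]]'
```

```text
t: 12.2
tool_pos: [0.5003, -0.2415, 0.0412]
orientation: [3.138, -0.131, 0.002]
contact_force: [2.0, 0.7, 3.9]
finger_gap: 0.001
finger_force: 2.0
t: 12.4
tool_pos: [0.5003, -0.2416, 0.0404]
orientation: [3.138, -0.131, 0.002]
contact_force: [2.5, 1.3, 6.1]
finger_gap: -0.001
finger_force: 2.6
```

```bash
python3 jog.py '[[0,0,-0.015,0,0,0],[0,0,-0.02,0,0,0],[0,0,0,0,0,0]]'
python3 go.py .5767 -.2878 .075
```

```text
t: 12.7
tool_pos: [0.501, -0.2424, 0.0779]
orientation: [3.137, -0.131, 0.005]
contact_force: [0.6, -0.0, 1.2]
finger_gap: -0.0
finger_force: 0.0
tool delta [0.0792 0.0389 0.0033] rows 2 each [0.0396 0.0195 0.0016] yaw -0.0833 zax [ 0.0031 -0.0023 -1.    ] t 12.7
```

```bash
python3 jog.py '[[0.027,0.013,0,0,0,0],[0.027,0.013,0,0,0,0],[0.025,0.013,0.002,0,0,0],[0,0,0,0,0,0],[0,0,0,0,0,0]]'
python3 go.py .5767 -.2878 .0545
```

```text
t: 13.2
tool_pos: [0.5744, -0.2865, 0.0715]
orientation: [-3.138, 0.131, 0.004]
contact_force: [-0.3, 0.2, -0.4]
finger_gap: -0.0
finger_force: 0.0
tool delta [0.0025 0.0011 0.017 ] rows 1 each [0.0025 0.0011 0.017 ] yaw -0.0834 zax [-0.0022  0.0011 -1.    ] t 13.2
```

```bash
python3 jog.py '[[0.002,0.001,0.012,0,0,0],[0,0,0.005,0,0,0],[0,0,0,0,0,0]]'
python3 jog.py '[[0,0,0.002,0,0,0],[0,0,0.002,0,0,0],[0,0,0,0,0,0]]'
```

```text
t: 13.5
tool_pos: [0.5757, -0.2871, 0.0541]
orientation: [-3.138, 0.131, 0.004]
contact_force: [-0.3, -0.7, -0.1]
finger_gap: -0.006
finger_force: 0.0
t: 13.8
tool_pos: [0.577, -0.2878, 0.0519]
orientation: [-3.139, 0.131, -0.0]
contact_force: [-1.9, 1.1, 2.2]
finger_gap: -0.002
finger_force: 1.2
```

```bash
python3 jog.py '[[0,0,0.002,0,0,0],[0,0,0.001,0,0,0],[0,0,0,0,0,0]]'
python3 go.py .577 -.2878 .0488
```

```text
t: 14.1
tool_pos: [0.5774, -0.288, 0.0491]
orientation: [3.139, -0.131, 0.001]
contact_force: [-0.0, 2.1, 5.1]
finger_gap: 0.001
finger_force: 2.2
tool delta [-0.0004 -0.0001  0.0003] rows 1 each [-0.0004 -0.0001  0.0003] yaw -0.0831 zax [ 7.e-04 -2.e-04 -1.e+00] t 14.1
```

```bash
python3 jog.py '[[0,0,0.001,0,0,0],[0,0,0,0,0,0]]'
python3 jog.py '[[0,0,-0.012,0,0,0],[0,0,-0.018,0,0,0],[0,0,0,0,0,0]]'
python3 go.py .5369 -.2845 .07
```

```text
t: 14.3
tool_pos: [0.5775, -0.288, 0.0488]
orientation: [3.139, -0.13, 0.001]
contact_force: [-2.7, 3.8, 8.1]
finger_gap: -0.0
finger_force: 4.4
t: 14.6
tool_pos: [0.5788, -0.2892, 0.081]
orientation: [3.136, -0.131, 0.007]
contact_force: [0.0, -0.7, 0.8]
finger_gap: 0.001
finger_force: 0.0
tool delta [-0.0422 -0.0012  0.0108] rows 1 each [-0.0422 -0.0012  0.0108] yaw -0.0833 zax [ 0.0041 -0.0027 -1.    ] t 14.6
```

```bash
python3 jog.py '[[-0.021,-0.001,0.002,0,0,0],[-0.02,0,0.004,0,0,0],[0,0,0,0,0,0],[0,0,0,0,0,0]]'
python3 go.py .5369 -.2845 .0505
```

```text
t: 15.0
tool_pos: [0.536, -0.2835, 0.0713]
orientation: [-3.139, 0.132, 0.0]
contact_force: [0.0, -0.0, -0.1]
finger_gap: -0.001
finger_force: 0.0
tool delta [0.001  0.0009 0.0208] rows 1 each [0.001  0.0009 0.0208] yaw -0.0838 zax [-3.e-04  3.e-04 -1.e+00] t 15.0
```

```bash
python3 jog.py '[[0.001,0.001,0.014,0,0,0],[0,0,0.006,0,0,0],[0,0,0,0,0,0]]'
python3 jog.py '[[0,0,0.002,0,0,0],[0,0,0.002,0,0,0],[0,0,0.001,0,0,0],[0,0,0,0,0,0]]'
```

```text
t: 15.3
tool_pos: [0.5366, -0.2841, 0.0498]
orientation: [-3.138, 0.13, 0.003]
contact_force: [-0.7, -0.7, 1.2]
finger_gap: -0.001
finger_force: 0.5
t: 15.7
tool_pos: [0.5375, -0.2846, 0.0471]
orientation: [3.139, -0.131, 0.001]
contact_force: [-1.2, 1.8, 2.7]
finger_gap: 0.0
finger_force: 1.5
```

```bash
python3 jog.py '[[0,0,0.0015,0,0,0],[0,0,0.001,0,0,0],[0,0,0,0,0,0]]'
python3 jog.py '[[0,0,0.001,0,0,0],[0,0,0,0,0,0]]'
```

```text
t: 16.0
tool_pos: [0.5377, -0.2846, 0.0447]
orientation: [3.139, -0.131, 0.002]
contact_force: [0.2, 1.9, 4.8]
finger_gap: -0.003
finger_force: 2.3
t: 16.2
tool_pos: [0.5378, -0.2847, 0.0445]
orientation: [3.139, -0.13, 0.002]
contact_force: [-1.7, 3.3, 10.3]
finger_gap: 0.004
finger_force: 5.1
```

Bottomed out. Total next.

```bash
python3 jog.py '[[0,0,-0.012,0,0,0],[0,0,-0.018,0,0,0],[0,0,0,0,0,0],[-0.02,0,0,0,0,0],[-0.02,0,0,0,0,0],[-0.02,0,0.004,0,0,0],[0,0,0,0,0,0],[0,0,0,0,0,0]]'
python3 go.py .4773 -.2798 .044
```

```text
t: 17.0
tool_pos: [0.4772, -0.2797, 0.0688]
orientation: [-3.139, 0.132, 0.0]
contact_force: [-0.3, -0.1, 0.3]
finger_gap: -0.001
finger_force: 0.0
tool delta [0.0002 0.0001 0.0248] rows 1 each [0.0002 0.0001 0.0248] yaw -0.0839 zax [-2.e-04  2.e-04 -1.e+00] t 17.0
```

```bash
python3 jog.py '[[0,0,0.017,0,0,0],[0,0,0.007,0,0,0],[0,0,0,0,0,0]]'
python3 jog.py '[[0,0,0.002,0,0,0],[0,0,0.002,0,0,0],[0,0,0.001,0,0,0],[0,0,0,0,0,0]]'
```

```text
t: 17.3
tool_pos: [0.4771, -0.2791, 0.044]
orientation: [-3.138, 0.13, 0.003]
contact_force: [-0.1, -0.9, -0.8]
finger_gap: -0.0
finger_force: 0.0
t: 17.7
tool_pos: [0.4781, -0.2798, 0.0409]
orientation: [3.138, -0.13, 0.002]
contact_force: [1.8, 1.9, 3.1]
finger_gap: -0.0
finger_force: 1.4
```

```bash
python3 jog.py '[[0,0,0.0015,0,0,0],[0,0,0.001,0,0,0],[0,0,0,0,0,0]]'
python3 jog.py '[[0,0,0.001,0,0,0],[0,0,0,0,0,0]]'
```

```text
t: 18.0
tool_pos: [0.4782, -0.2799, 0.0384]
orientation: [3.138, -0.131, 0.003]
contact_force: [3.8, 1.0, 5.5]
finger_gap: 0.002
finger_force: 2.3
t: 18.2
tool_pos: [0.4783, -0.28, 0.0382]
orientation: [3.138, -0.13, 0.003]
contact_force: [0.2, 3.1, 11.6]
finger_gap: -0.003
finger_force: 5.6
```

```bash
python3 jog.py '[[0,0,-0.012,0,0,0],[0,0,-0.03,0,0,0],[0,0,-0.045,0,0,0],[0,0,-0.03,0,0,0],[0,0,0,0,0,0],[0,0,0,0,0,0],[0,0,0,0,0,0]]'
python3 - <<'E'
from h import *
import cv2
b=cv2.convertScaleAbs(cams.capture("side")[120:345,140:440,::-1],alpha=1.6)
cv2.imwrite("pics/p4.png",cv2.resize(b,(800,600)))
E
```

```text
t: 18.9
tool_pos: [0.4763, -0.2791, 0.1522]
orientation: [-3.138, 0.131, 0.004]
contact_force: [-0.2, 0.9, -0.6]
finger_gap: 0.003
finger_force: 0.0
```

View pics/p4.png

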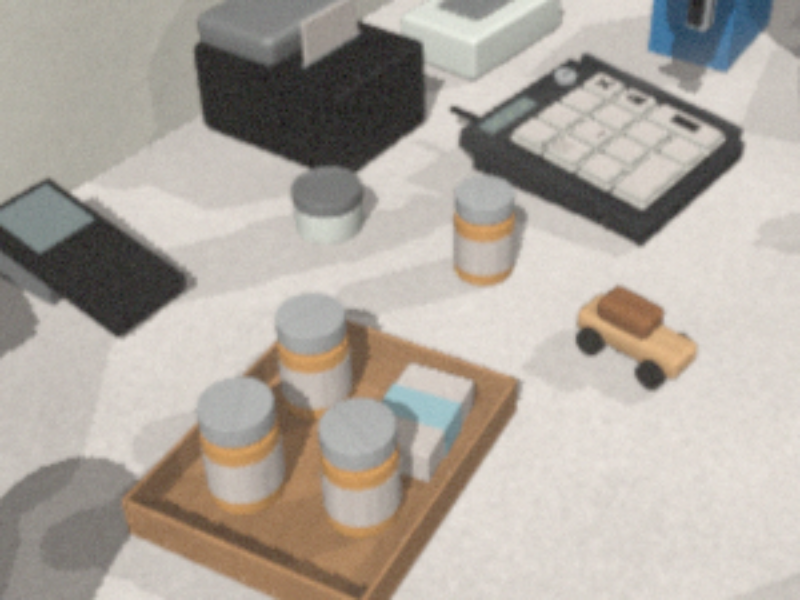

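Three upright jars stand in the tray (lids at (312,320), (237,405) and (358,430)) and the fourth is on the counter at (484,230). All keys are up and the arm is clear.

```bash
python3 -c "
from cell import robot, cams, ticket, get_obs
print(ticket.job_done())"
```

```text
the job is handed in; nothing more can be done
None
```

The job is handed in at about 19 s of the 72 s: three jars stand in the tray, the fourth is on the counter, and 3, times, item and total were each pressed fully down and released in that order; the hand-in call returned no verdict.

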